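# Seat the burr carrier in the spice mill

### The job

Pick up the burr carrier by its bamboo grip from the lower step of the acrylic riser and set its square foot upright in the round mouth of the spice mill. Turn it under light pressure, never forcing it, until the foot drops into the square drive socket and the flange sits flush on the rim, then let go. Leave the jars, the mortar and the spare lid where they are.

Things in the scene. Friction and masses are not known exactly. Their poses are not given: they have to be found in the camera images.
- mill: Spice mill, a round white motor base 120 mm across at the foot, 100 mm across at the top and 100 mm high, standing fixed on the shelf. Origin at the centre of its underside, z up. Its place and yaw differ each time.
- mill_mouth (a point): Centre of the mill's open mouth, in the plane of its flat aluminium rim (100 mm above the shelf). The mouth is a round bore of 58 mm diameter and 12 mm deep; on its floor is the square socket. Pressing on the mill with more than 60 N counts as forcing.
- mill_socket (a point): Centre of the top of the square socket, 12 mm below the rim: 40 x 40 mm, 30 mm deep, in a dark steel drive. The drive stands at a different angle each time, told neither by the mill's yaw nor by this point's axes (it can be seen from above); all four ways round fit. Its stiff geared shaft gives only above about 0.8 N m.
- carrier_center (a point): Centre, half-way up, of the burr carrier: loose, upright on the riser's lower step, about 0.22 kg, 72 mm high. From below: square steel foot 36 x 36 mm, 28 mm high (lowest 2 mm: 34 x 34); round steel flange 76 mm across, 8 mm thick; bamboo bar grip 60 mm long (along x), 22 mm wide (y), 36 mm high. z points up the axis; the foot's sides are parallel to x and y.
- carrier_grip (a point): Point on the carrier's axis in its bamboo grip, 56 mm above the underside of the foot, 20 mm above the flange's top face and 16 mm below the grip's top; a good place to hold it, fingers closing along y. Axes as those of the carrier's centre.
- carrier_flange (a point): Centre of the underside of the carrier's flange, 28 mm above the underside of the foot; same axes. With the foot resting on the floor of the mouth, out of line with the socket, it stands 16 mm above the rim. Turned in line within about 6 degrees, the foot drops these 16 mm until the flange rests on the rim.
- riser: Clear acrylic riser with two steps, fixed, 180 mm wide along its y. Origin on the shelf under the edge between the steps; the lower step reaches 90 mm to its -x with its top 25 mm above the shelf, the upper step reaches 110 mm to its +x with its top 55 mm above the shelf.
- jar_a: Square glass jar with a bamboo lid, 86 x 86 mm, 104 mm high, loose. Origin at the centre of its underside. To be left alone.
- jar_b: A second jar just like the other. Origin at the centre of its underside. To be left alone.
- mortar: Red ceramic mortar, 116 mm across and 70 mm high, with its steel pestle leaning in it towards the mortar's +y, the tip about 130 mm above the shelf and 70 mm from the axis. Origin at the centre of its underside. To be left alone.
- spare_lid: Spare square bamboo lid, 60 x 60 x 14 mm, lying loose on the upper step of the riser. Origin at the centre of its underside. To be left alone.
Things that resemble listed ones, but are neither listed nor needed, are in the scene too. Of the things that look like the part that bears carrier_center, the larger one is meant.

How it is judged:
By the outcome, as a careful person would: the job done as asked, in the order asked, and still so for the second after the job is handed in, with the robot touching nothing.
It also fails if it takes over 67 s, if anything falls off the work surface, if the arm or the gripper's body presses on something with over 40 N, if the wrist force passes 120 N, or if a joint passes its speed limit or range.

### The arm

A 6-joint arm with a two-finger parallel gripper is mounted at the origin on the work surface. World frame = base frame: x ahead of the robot, y to its left, z up, the work surface at z = 0. Lengths are in mm, angles in degrees, forces in N, time in s.
With the tool pointing down it reaches from about 350 to 850 mm from the base axis. Payload 8.1 kg.
Tool frame: the origin (TCP) lies at the very end of the fingers, on their centre line; the grasp point (between the pads) lies r.tcp_to_grasp behind it (r.tcp_to_grasp is the distance from the TCP to the grasp point, in mm); z points along the fingers, y is the line along which they close (so a half turn about z gives the same grasp; the last joint's range is limited). The gripper opens to 85 mm and grips with 20 to 120 N. Pads are 22 mm wide; open, the fingers measure 114 mm over their backs; the gripper's body (76 mm by 85 mm) begins 54 mm behind the grasp point. The pads swing forward as they close: fully open they stand 13 mm farther back than shut.
Start: joints at [69.248, 7.471, 85.268, -0, 87.261, -4.893], TCP at [163.945, 577.172, 231.292] pointing down, gripper open.
Joint ranges: [-169.43, 169.43], [-51.17, 129.36], [1.28, 143.12], [-76.62, 256.62], [0, 156.53], [-152.29, 152.29]. Speed limits (degrees/s): [136.94, 136.94, 159.86, 180, 180, 180].

### API

Orientations are given as [roll, pitch, yaw] about the fixed x, y, z axes, in that order (R = Rz(yaw) Ry(pitch) Rx(roll)).
In Python, from bench import r gives the robot as it stands.
- The arm moves only by the shell command python3 -m handwheel 'ROWS' [OPENING] [FORCE]. ROWS is JSON, a list of rows, each a list of 4 numbers: the shift along the tool's x, y, z in m, then the turn about the tool's z in degrees. A call has 1 to 10 rows; each row shifts and turns the commanded pose from where the row before left it, along the tool's axes as they then stand; what a row does not reach is not made up. A row lasts 1/10 s, in which the tool goes at most 50 mm and 8.59 degrees, less where a joint would pass 70% of its speed; a pose out of reach is approached as far as the arm can. A call is refused whole if a number of a shift passes 0.05 or a number of a turn 8.59, either way. A call with a gripper value outside its range is refused whole. OPENING is the finger opening in m, from 0 to 0.0854, set as the call begins (- or left out, the last holds). The fingers move at their own pace and stop on an object; FORCE is the grip in N (left out, the last holds). Time passes only in rows, so rows that do not move let the fingers close. It gives the time, the measured TCP pose, the force, the opening and the grip force at its end, in the units of the state.
- r.sense(): the state, without advancing time (a new reading comes with each control period).
- r.snapshot(name): name is "scene" or "side" or "wrist"; returns the picture (420x560x3 uint8, red, green, blue); there is no depth.
- r.camera_params(name): a dict with "fx", "fy", "cx", "cy" (pixels), "R" (3x3) and "t" (3): a world point X has camera coordinates R X + t; the wrist camera has in their place "mount" (4x4, takes a point from camera to tool coordinates, whose origin is the TCP and whose axes are the flange's). Camera axes: x right, y down, z forward; pixel columns grow to the right and rows downward; lengths in mm; the calibration is good to about 2 mm. A picture is of the moment at which its call begins: read the wrist's pose just before it. camera_params takes no time and is no camera call.
- r.hand_in(): hands the job in; it is judged then, once.
The state is a dict: "time": time; "joint_pos": joint angles; "qd": joint speeds; "joint_efforts": joint torques, N m; "tool_pos": TCP position; "tcp_rot": TCP orientation; "ft_force": force on the tool from outside, world axes, zero at the start; "wrist_torque": the same for the moment, N m; "finger_gap": finger opening in mm; "grip_force": force on a finger pad.
Only numpy, scipy, OpenCV 4.12 (cv2) and the standard library are available. Lean on these libraries where they do the work, as an engineer would, in place of code of your own. Each camera call takes 0.05 s, during which the arm holds its last target. There are 200 camera calls.

## Working session

There is one attempt and no reset: what is moved stays moved. The work goes in short steps, Python scripts to look and compute and a shell command to move; the robot and the scene stay as the last step left them, time stands still between calls to the robot, and variables do not carry over. Pictures are saved under pics/ and viewed, at most 10 in all, crops included, and the job is handed in when it is done.

```bash
mkdir -p pics; ls
cat > h.py <<'E'
from bench import r
import numpy as np, cv2
def save(name,f):
    im=r.snapshot(name); cv2.imwrite(f,im[:,:,::-1]); return im
E
python3 - <<'E'
from h import *
s=r.sense(); print(s, r.tcp_to_grasp)
a=save('scene','pics/scene.png'); b=save('side','pics/side.png'); c=save('wrist','pics/wrist.png')
for n in('scene','side','wrist'): print(n,r.camera_params(n))
E
```

```text
pics
{'time': 0.0, 'joint_pos': array([ 6.92470179e+01,  7.51456715e+00,  8.53310705e+01,  1.09135219e-03,
        8.72620344e+01, -4.89238209e+00]), 'qd': array([-0.01166943, -0.01815313, -0.04209841,  0.04855642,  0.03933401,
        0.00203268]), 'joint_efforts': array([-2.71049117e-03, -5.69351470e+01, -5.00574195e+01, -1.54525992e-04,
        1.36931345e-02, -9.42724751e-05]), 'tool_pos': array([163.7428552 , 576.63768859, 230.23291449]), 'tcp_rot': array([-1.79892813e+02, -1.02687780e-02,  1.64139337e+02]), 'ft_force': array([-0.58712651,  0.08410802, -0.07171825]), 'wrist_torque': array([-0.01426125, -0.01690226, -0.05756202]), 'grip_force': 0.0, 'finger_gap': 85.17024945722181} 18.700000000000003
scene {'fx': 436.05399225004095, 'fy': 436.05399225004095, 'cx': 283.9069672114981, 'cy': 219.12497480270378, 'R': array([[-0.68359589,  0.72983896,  0.00563543],
       [ 0.53297673,  0.50445226, -0.67931121],
       [-0.49863059, -0.4613708 , -0.73382868]]), 't': array([ 381.71864182, -232.22038971, 1222.14447453])}
side {'fx': 500.9752942054201, 'fy': 500.9752942054201, 'cx': 284.93075804590603, 'cy': 202.47197587439874, 'R': array([[ 0.92708599, -0.37478138,  0.00710558],
       [-0.20444962, -0.52144755, -0.82842791],
       [ 0.31418454,  0.76657118, -0.56005063]]), 't': array([-513.7715086 ,  206.00085721,  857.98310416])}
wrist {'fx': 351.8270904729493, 'fy': 351.8270904729493, 'cx': 278.3596269042041, 'cy': 208.6798423028376, 'mount': array([[-7.16292731e-04, -9.56284341e-01, -2.92437594e-01,
         7.45480137e+01],
       [ 9.99999742e-01, -6.98423765e-04, -1.65508259e-04,
         3.63358050e-01],
       [-4.59724094e-05, -2.92437638e-01,  9.56284595e-01,
        -1.41094062e+02],
       [ 0.00000000e+00,  0.00000000e+00,  0.00000000e+00,
         1.00000000e+00]])}
```

View pics/scene.png

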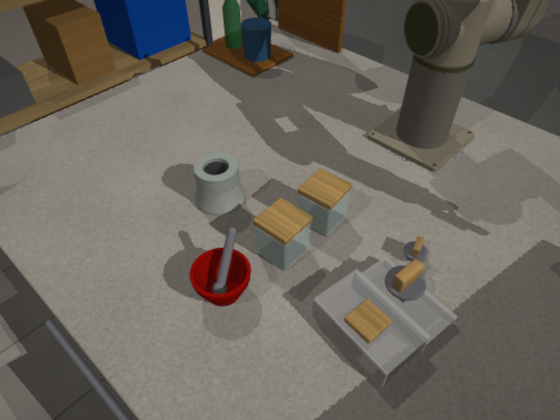

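View pics/side.png

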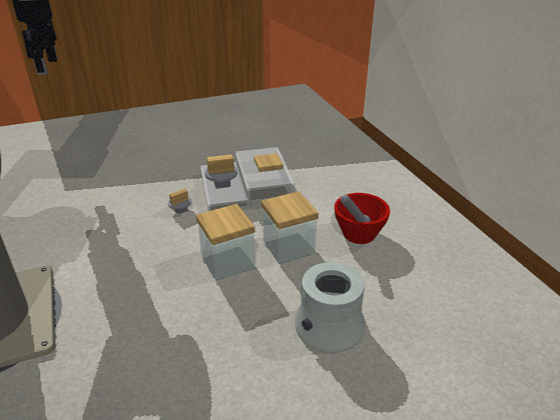

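The carrier could be taken for either of two things. The large one stands on the riser's lower step, at scene (408,277) and side (220,168). The small lookalike stands on the shelf, at scene (417,247) and side (179,200). I choose the larger one on the riser and check it in a close crop.

Run:
```python
import cv2,numpy as np
a=cv2.imread('pics/scene.png');b=cv2.imread('pics/side.png')
def c(i,x,y,w,h,k): return cv2.resize(i[y:y+h,x:x+w],None,fx=k,fy=k,interpolation=cv2.INTER_CUBIC)
# top: carrier x5 (80x60 ->400x300)
t=np.hstack([c(a,375,230,80,60,5),c(b,165,140,80,60,5)])
u=np.hstack([c(a,180,150,80,60,5),c(b,290,255,80,60,5)])
cv2.imwrite('pics/crop.png',np.vstack([t,u]))
```

```text
(no output)
```

View pics/crop.png

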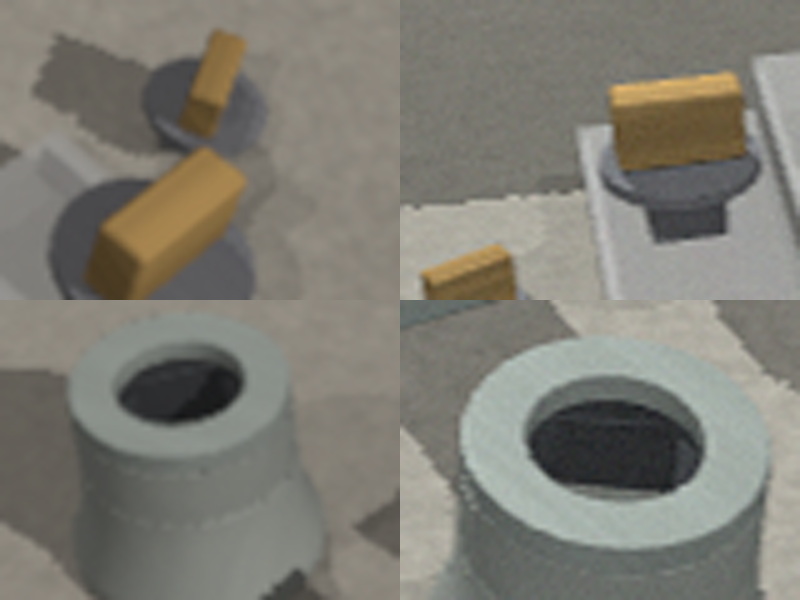

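The crop confirms it: the larger carrier has its bamboo bar top centred at about scene (410,270) and side (220,158), and the lookalike is clearly smaller. The mill rim is centred at about scene (216,167) and side (333,284), with the dark socket edges visible inside.

```bash
cat >> h.py <<'E'
def ray(cam,uv,z):
    p=r.camera_params(cam); R=p['R'];C=-R.T@p['t']
    d=R.T@np.array([(uv[0]-p['cx'])/p['fx'],(uv[1]-p['cy'])/p['fy'],1]); return C+d*(z-C[2])/d[2]
def wcam(s):
    from scipy.spatial.transform import Rotation as Ro
    M=np.array(r.camera_params('wrist')['mount']);T=np.eye(4)
    T[:3,:3]=Ro.from_euler('xyz',s['tcp_rot'],degrees=True).as_matrix();T[:3,3]=s['tool_pos']
    return T@M
def wray(s,uv,z):
    p=r.camera_params('wrist');M=wcam(s)
    d=M[:3,:3]@np.array([(uv[0]-p['cx'])/p['fx'],(uv[1]-p['cy'])/p['fy'],1]);C=M[:3,3]
    return C+d*(z-C[2])/d[2]
def wproj(s,X):
    p=r.camera_params('wrist');c=np.linalg.inv(wcam(s))@np.append(X,1)
    return p['fx']*c[0]/c[2]+p['cx'],p['fy']*c[1]/c[2]+p['cy']
E
python3 - <<'E'
from h import *
np.set_printoptions(precision=1,suppress=True)
for cam,o,pts in(('scene',(375,230),[(100,232),(143,240),(245,182),(207,148)]),('side',(165,140),[(212,92),(217,108),(345,92),(335,73)])):
    P=np.array([ray(cam,(o[0]+a/5,o[1]+b/5),97) for a,b in pts]);print(cam,P.mean(0),P)
print(ray('scene',(216,167.3),100),ray('side',(333,283.6),100))
for n,a,b in(('jarA',(325,187),(225,223)),('jarB',(283,219),(290,209))): print(n,ray('scene',a,104),ray('side',b,104))
print('mort',ray('scene',(221,275),70),ray('side',(361,218),70))
s=r.sense();print([wproj(s,X) for X in([300,300,97],)])
E
```

```text
scene [494.1 251.2  97. ] [[524.6 239.5  97. ]
 [517.  252.6  97. ]
 [469.5 265.6  97. ]
 [465.5 247.3  97. ]]
side [492.5 241.5  97. ] [[464.4 251.6  97. ]
 [462.7 236.4  97. ]
 [520.9 229.6  97. ]
 [521.9 248.6  97. ]]
[ 550.4 -216.   100. ] [ 544.9 -225.9  100. ]
jarA [436.1   4.3 104. ] [429.3 -11.3 104. ]
jarB [565.    2.9 104. ] [558.5 -13.3 104. ]
mort [724.9  -5.1  70. ] [697.6 -49.1  70. ]
[(np.float64(44.92548637014974), np.float64(401.0724503944286))]
```

View pics/wrist.png

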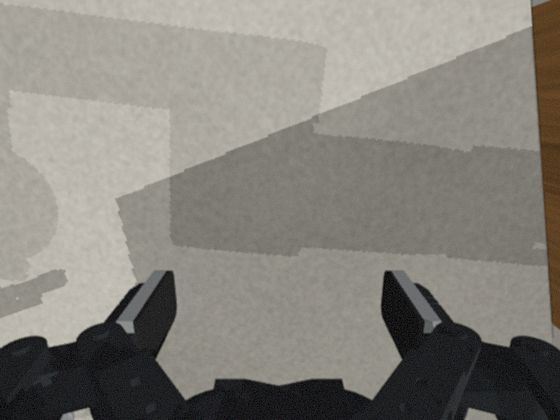

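The wrist picture shows only bare shelf and the open fingers. I move over the carrier to measure it with the wrist camera.

```bash
python3 -m handwheel '[[-0.041,-0.023,0,0],[-0.041,-0.023,0,0],[-0.041,-0.023,0,0],[-0.041,-0.023,0,0],[-0.041,-0.023,0,0],[-0.041,-0.023,0,0],[-0.041,-0.023,0,0],[-0.041,-0.023,0,0],[-0.041,-0.023,0,0],[-0.038,-0.021,0,0]]' 
python3 -m handwheel '[[0,0,0,-8],[0,0,-0.03,0],[0,0,0,0],[0,0,0,0]]'
python3 - <<'E'
from h import *
s=r.sense();print(s['tool_pos'],s['tcp_rot']);np.save('s1.npy',s,allow_pickle=True)
save('wrist','pics/w1.png');print(wproj(s,[493,246,97]))
E
```

```text
time: 1.15
tool_pos: [494.3, 244.7, 231.1]
tcp_rot: [-180.0, -0.0, 164.1]
ft_force: [0.8, 0.5, 0.5]
finger_gap: 85.3
grip_force: 0.0
time: 1.55
tool_pos: [493.6, 246.7, 261.9]
tcp_rot: [180.0, 0.1, 172.1]
ft_force: [0.5, 0.6, 0.4]
finger_gap: 85.3
grip_force: 0.0
[493.62577239 246.74260451 261.91138644] [1.79953196e+02 8.15355508e-02 1.72112855e+02]
(np.float64(276.9334826107735), np.float64(187.44110394190147))
```

View pics/w1.png

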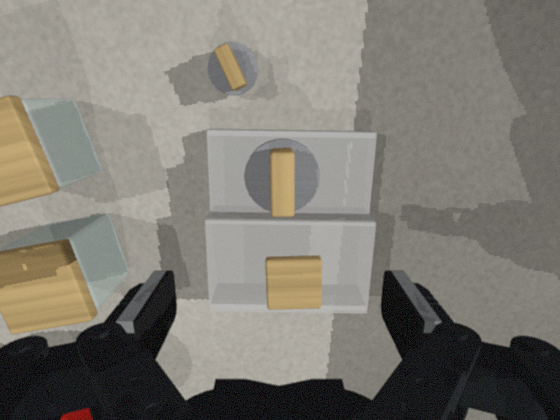

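The larger carrier shows its bar at about (283,182) and its flange circle at (282,175), on the lower step. The lookalike is at (232,67), off the riser, and the spare lid is at (294,282).

Run:
```python
from h import *
np.set_printoptions(precision=1,suppress=True)
s=np.load('s1.npy',allow_pickle=True).item()
im=cv2.imread('pics/w1.png');hsv=cv2.cvtColor(im,cv2.COLOR_BGR2HSV)
m=cv2.inRange(hsv,(8,80,80),(30,255,255));m[:140]=0;m[222:]=0;m[:,:250]=0;m[:,320:]=0
cs,_=cv2.findContours(m,cv2.RETR_EXTERNAL,cv2.CHAIN_APPROX_NONE);c=max(cs,key=cv2.contourArea)
print(cv2.boundingRect(c)); 
for y in range(148,220,5):
    x=np.where(m[y])[0]; print(y,x.min() if len(x) else None,x.max() if len(x) else None, im[y,283])
w=np.array([wray(s,p[0],97)[:2] for p in c],np.float32);print(cv2.minAreaRect(w))
# flange extremes
for uv in [(245,175),(320,175),(281,139),(282,213)]: print(uv,wray(s,uv,61))
for uv in [(208,130),(376,131)]: print(uv,wray(s,uv,25))
for uv in [(205,218),(376,222)]: print(uv,wray(s,uv,55))
```

```text
(270, 148, 25, 69)
148 284 289 [ 81  97 108]
153 270 293 [100 143 168]
158 270 293 [113 165 188]
163 270 293 [116 166 191]
168 270 293 [114 164 190]
173 270 293 [116 165 189]
178 270 293 [115 165 190]
183 271 293 [118 166 192]
188 271 294 [114 163 189]
193 271 293 [112 164 188]
198 271 293 [114 165 190]
203 271 293 [113 163 188]
208 271 293 [110 163 187]
213 271 294 [109 160 186]
218 None None [111 112 116]
((489.6977233886719, 251.03672790527344), (21.221412658691406, 61.9651985168457), 83.37277221679688)
(245, 175) [484.8 215.2  61. ]
(320, 175) [495.  288.6  61. ]
(281, 139) [455.  255.2  61. ]
(282, 213) [528.9 246.1  61. ]
(208, 130) [438.8 180.2  25. ]
(376, 131) [464.2 355.1  25. ]
(205, 218) [525.1 165.6  55. ]
(376, 222) [554.2 342.   55. ]
```

```bash
python3 -m handwheel '[[0.0037,0.0038,0,-1.3],[0,0,0.04,0],[0,0,0.04,0],[0,0,0.04,0],[0,0,0.03,0],[0,0,0.02,0],[0,0,0.015,0],[0,0,0.011,0],[0,0,0,0],[0,0,0,0]]' 
python3 -m handwheel '[[0,0,0,0],[0,0,0,0],[0,0,0,0],[0,0,0,0],[0,0,0,0],[0,0,0,0],[0,0,0,0],[0,0,0,0]]' 0.01 50
```

```text
time: 2.6
tool_pos: [490.4, 251.2, 66.0]
tcp_rot: [180.0, 0.0, 173.5]
ft_force: [-0.7, 0.8, -0.1]
finger_gap: 85.2
grip_force: 0.0
time: 3.4
tool_pos: [490.4, 251.0, 65.7]
tcp_rot: [180.0, 0.0, 173.4]
ft_force: [-0.6, -1.3, 5.4]
finger_gap: 21.5
grip_force: 49.7
```

Gripped at a gap of 21.5 mm. I lift, carry it to a spot beside the mill and look straight down at the socket.

```bash
python3 -m handwheel '[[0,0,-0.01,0],[0,0,-0.03,0],[0,0,-0.04,0],[0,0,-0.045,0],[0,0,-0.04,0],[0,0,-0.02,0],[0,0,0,0]]' 
python3 -m handwheel '[[-0.01,-0.025,0,0],[-0.017,-0.042,0,0],[-0.018,-0.045,0,0],[-0.018,-0.045,0,0],[-0.018,-0.045,0,0],[-0.018,-0.045,0,0],[-0.018,-0.045,0,0],[-0.018,-0.045,0,0],[-0.018,-0.045,0,0],[-0.018,-0.045,0,0]]' 
python3 -m handwheel '[[-0.014,-0.03,0,0],[-0.002,-0.005,0.01,0],[0,0,0.03,0],[0,0,0.025,0],[0,0,0.005,0],[0,0,0,0],[0,0,0,0],[0,0,0,0]]'
python3 - <<'E'
from h import *
s=r.sense();print(s['tool_pos'],s['tcp_rot']);np.save('s2.npy',s,allow_pickle=True)
save('wrist','pics/w2.png');print(wproj(s,[548,-221,100]))
E
```

```text
time: 4.1
tool_pos: [491.6, 251.6, 254.6]
tcp_rot: [179.8, 0.3, 173.4]
ft_force: [0.9, 0.3, -2.8]
finger_gap: 21.4
grip_force: 49.3
time: 5.1
tool_pos: [610.2, -194.3, 247.2]
tcp_rot: [179.9, -0.2, 173.4]
ft_force: [0.6, 0.1, -2.2]
finger_gap: 20.9
grip_force: 49.4
time: 5.9
tool_pos: [624.0, -229.5, 182.3]
tcp_rot: [-179.9, 0.2, 173.5]
ft_force: [0.5, -0.2, -3.0]
finger_gap: 21.3
grip_force: 49.5
[ 623.95342661 -229.5348592   182.34990496] [-1.79949238e+02  1.61247586e-01  1.73463390e+02]
(np.float64(277.6126580195805), np.float64(97.33930285333916))
```

View pics/w2.png

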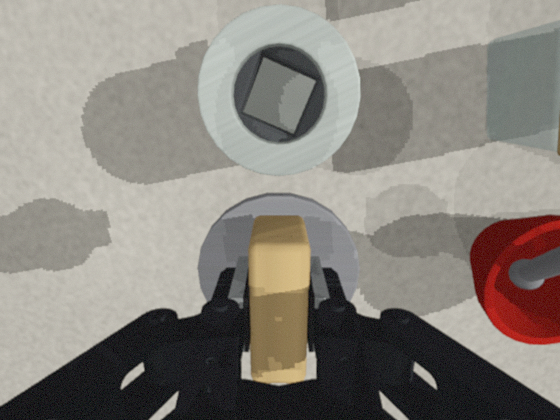

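The mill is centred at about (279,91). Its mouth is clear, and the light square socket floor has corners near (265,56), (316,77), (295,133) and (243,112). The carrier is held upright.

```bash
cat > m.py <<'E'
from h import *
np.set_printoptions(precision=1,suppress=True)
s=np.load('s2.npy',allow_pickle=True).item()
im=cv2.imread('pics/w2.png');g=cv2.cvtColor(im,cv2.COLOR_BGR2GRAY)
yaw=np.radians(s['tcp_rot'][2]);tx=np.array([np.cos(yaw),np.sin(yaw)]);ty=np.array([np.sin(yaw),-np.cos(yaw)])
for z,col in((58,'floor'),(88,'top')):
    P=np.array([wray(s,p,z)[:2] for p in[(265,56),(316,77),(295,133),(243,112)]])
    e=np.roll(P,-1,0)-P;print(col,P.mean(0),np.linalg.norm(e,axis=1),np.degrees(np.arctan2(e[:,1],e[:,0]))%90)
# mouth: dark blob by threshold
m=(g<125).astype(np.uint8);m=m[30:150,225:335]
m=cv2.morphologyEx(m,cv2.MORPH_OPEN,np.ones((3,3)))
cs,_=cv2.findContours(m,cv2.RETR_EXTERNAL,cv2.CHAIN_APPROX_NONE);c=max(cs,key=cv2.contourArea)+[225,30]
h=cv2.convexHull(c);w=np.array([wray(s,p[0],100)[:2] for p in h],np.float32)
print('mouth',cv2.boundingRect(h),cv2.minEnclosingCircle(w),cv2.fitEllipse(w))
# rim outer via hsv/ edges by rough points
for uv in[(198,90),(360,90),(279,5),(279,175)]:print(wray(s,uv,100)[:2])
# carrier grip top corner check in tool frame
print(tx,ty)
E
python3 m.py
```

```text
floor [ 546.4 -219.4] [38.4 41.4 40.9 41. ] [62.5 63.2 61.9 59.8]
top [ 546.8 -219.5] [34.1 36.7 36.3 36.4] [62.5 63.2 61.9 59.8]
mouth (234, 44, 92, 99) ((546.8259887695312, -219.50526428222656), 28.63860511779785) ((546.836669921875, -219.68386840820312), (55.811763763427734, 57.10691833496094), 83.91187286376953)
[ 538.3 -268.1]
[ 549.5 -171.3]
[ 498.8 -214.5]
[ 595.5 -225.6]
[-1.   0.1] [0.1 1. ]
```

```bash
cat >> m.py <<'E'
print('---')
zt=s['tool_pos'][2]-4.7
# flange edge points against non-metal bg: circle fit
pts=[(278,193),(240,199),(216,217),(202,240),(316,200),(340,217),(353,238)]
W=np.array([wray(s,p,zt)[:2] for p in pts])-s['tool_pos'][:2]
L=np.c_[W@tx,W@ty]
from scipy.optimize import least_squares
f=least_squares(lambda c:np.hypot(*(L-c).T)-38,[0,0]);print('carrier in tool',f.x,f.fun)
d=np.array([546.8,-219.6])-s['tool_pos'][:2];print('mill in tool',d@tx,d@ty)
E
python3 m.py | sed -n '/---/,$p'
python3 - <<'E'
import cv2,numpy as np
a=cv2.imread('pics/w2.png')[180:300,190:365]
cv2.imwrite('pics/w2c.png',cv2.resize(a,None,fx=4.5,fy=4.5,interpolation=cv2.INTER_CUBIC))
E
```

```text
---
carrier in tool [-0.7  0.1] [-0.4  0.6  0.1 -0.6  0.2  0.1 -0.5]
mill in tool 77.78284184965547 1.0872805164411217
```

View pics/w2c.png

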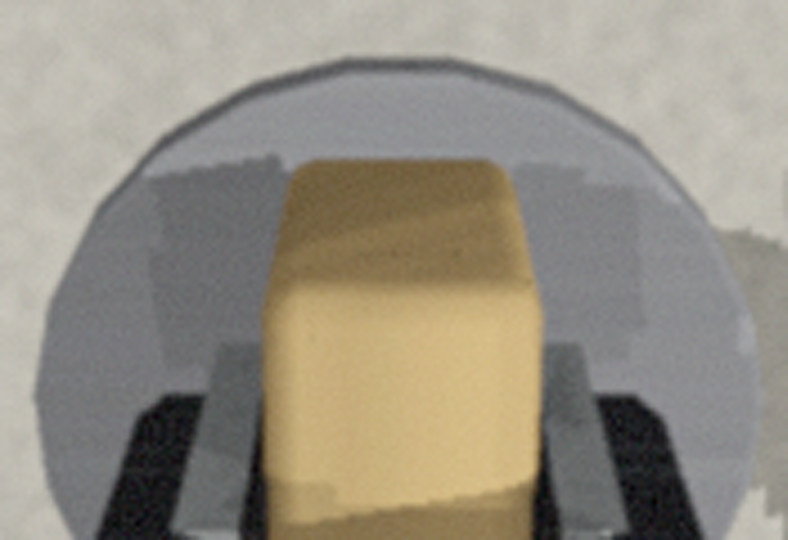

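The flange edge is clear and the bar is square in the fingers, with the carrier 0.7 mm off the tool axis along x. I move over the mouth, turn about half way, then go down towards the floor.

```bash
python3 -m handwheel '[[0.02,0.001,0,0],[0.03,0,0,0],[0.02,0,0,0],[0.0085,0,0,0],[0,0,0,5],[0,0,0,5],[0,0,0.02,0],[0,0,0.02,0],[0,0,0,0],[0,0,0,0]]' 
python3 -m handwheel '[[0,0,0.005,0],[0,0,0.003,0],[0,0,0.002,0],[0,0,0.001,0],[0,0,0.001,0],[0,0,0,0]]'
python3 - <<'E'
from h import *
s=r.sense();y=np.radians(s['tcp_rot'][2]);tx=np.array([np.cos(y),np.sin(y)]);ty=np.array([np.sin(y),-np.cos(y)])
d=np.array([546.8,-219.6])-s['tool_pos'][:2]+0.7*tx;print('still to go mm',d@tx,d@ty)
E
```

```text
time: 6.95
tool_pos: [545.4, -219.5, 140.9]
tcp_rot: [180.0, 0.0, 163.4]
ft_force: [0.6, 0.1, -2.1]
finger_gap: 20.5
grip_force: 49.6
time: 7.55
tool_pos: [545.2, -219.5, 128.4]
tcp_rot: [-180.0, 0.0, 163.4]
ft_force: [-0.7, 0.2, -1.2]
finger_gap: 21.2
grip_force: 49.7
still to go mm -0.8751435009473044 0.3580230385030231
```

```bash
python3 -m handwheel '[[-0.0008,0.0003,0.0005,0],[0,0,0.0005,0],[0,0,0.0005,0],[0,0,0,0]]'
```

```text
time: 7.95
tool_pos: [546.5, -219.7, 128.1]
tcp_rot: [-180.0, 0.1, 163.4]
ft_force: [-2.4, 1.3, 6.5]
finger_gap: 21.6
grip_force: 50.8
```

The foot rests on the mouth floor, with about 8 N upward. I turn under this light pressure.

```bash
python3 -m handwheel '[[0,0,0.0003,1.5],[0,0,0,1.5],[0,0,0,1.5],[0,0,0,0]]'; python3 -m handwheel '[[0,0,0.0003,1.5],[0,0,0.0003,1.5],[0,0,0.0003,1.5],[0,0,0,0]]'
python3 - <<'E'
from h import *
print(r.sense()['wrist_torque'])
E
```

```text
time: 8.35
tool_pos: [547.2, -219.7, 127.9]
tcp_rot: [180.0, 0.2, 158.9]
ft_force: [0.5, 1.4, 4.9]
finger_gap: 21.4
grip_force: 50.6
time: 8.75
tool_pos: [546.8, -219.4, 126.3]
tcp_rot: [180.0, 0.1, 154.5]
ft_force: [1.4, 0.6, 1.0]
finger_gap: 21.3
grip_force: 50.2
[ 0.00419947 -0.59982421  0.04319345]
```

```bash
python3 -m handwheel '[[0,0,0.001,1.5],[0,0,0.001,1],[0,0,0.001,0],[0,0,0,0]]'
```

```text
time: 9.15
tool_pos: [545.3, -219.3, 121.6]
tcp_rot: [-180.0, -0.1, 151.9]
ft_force: [0.0, 0.9, -1.9]
finger_gap: 21.4
grip_force: 49.6
```

It is dropping into the socket without resistance. I follow it down to the flange.

```bash
python3 -m handwheel '[[0,0,0.002,0],[0,0,0.002,0],[0,0,0.002,0],[0,0,0.001,0],[0,0,0,0]]'; python3 -m handwheel '[[0,0,0.0007,0],[0,0,0.0007,0],[0,0,0,0],[0,0,0,0]]'
```

```text
time: 9.65
tool_pos: [545.8, -219.3, 115.3]
tcp_rot: [180.0, -0.0, 151.9]
ft_force: [0.0, 0.6, -2.4]
finger_gap: 21.5
grip_force: 49.6
time: 10.05
tool_pos: [546.0, -219.4, 114.2]
tcp_rot: [-180.0, 0.0, 151.9]
ft_force: [0.7, -0.3, -2.4]
finger_gap: 21.4
grip_force: 49.6
```

```bash
python3 -m handwheel '[[0,0,0.0005,0],[0,0,0.0005,0],[0,0,0.0005,0],[0,0,0,0]]';python3 -m handwheel '[[0,0,0.0004,0],[0,0,0.0004,0],[0,0,0,0]]'
```

```text
time: 10.45
tool_pos: [546.0, -219.5, 112.8]
tcp_rot: [-180.0, 0.0, 151.9]
ft_force: [-1.3, 0.6, -0.1]
finger_gap: 21.0
grip_force: 49.7
time: 10.75
tool_pos: [546.2, -219.6, 112.8]
tcp_rot: [-180.0, 0.0, 151.9]
ft_force: [-3.0, 1.6, 6.2]
finger_gap: 21.3
grip_force: 50.5
```

The flange is on the rim: z = 112.8 against the expected 112.7, with 6 N of contact. I release, go up and look.

```bash
python3 -m handwheel '[[0,0,0,0],[0,0,0,0],[0,0,0,0],[0,0,0,0],[0,0,0,0],[0,0,0,0]]' 0.06; python3 -m handwheel '[[0,0,-0.005,0],[0,0,-0.02,0],[0,0,-0.04,0],[0,0,-0.04,0],[0,0,-0.03,0],[-0.03,0,0,0],[-0.03,0,0,0],[0,0,0,0],[0,0,0,0]]'
python3 - <<'E'
from h import *
s=r.sense();print(wproj(s,[546.8,-219.6,108]))
a=r.snapshot('wrist');b=r.snapshot('side')[130:370,150:430];c=r.snapshot('scene')[140:380,180:460]
v=np.vstack([np.hstack([cv2.resize(b,(400,340)),cv2.resize(c,(400,340))]),np.hstack([cv2.resize(a,(346,260)),np.zeros((260,454,3),np.uint8)])])
cv2.imwrite('pics/fin.png',v[:,:,::-1])
E
```

```text
time: 11.35
tool_pos: [546.0, -219.4, 111.8]
tcp_rot: [-180.0, -0.0, 151.9]
ft_force: [0.2, 0.0, -0.5]
finger_gap: 60.1
grip_force: 0.0
time: 12.25
tool_pos: [598.8, -247.6, 246.3]
tcp_rot: [180.0, -0.1, 151.9]
ft_force: [0.1, -1.1, 0.0]
finger_gap: 60.0
grip_force: 0.0
(np.float64(278.22006361384746), np.float64(122.37676614706669))
```

View pics/fin.png

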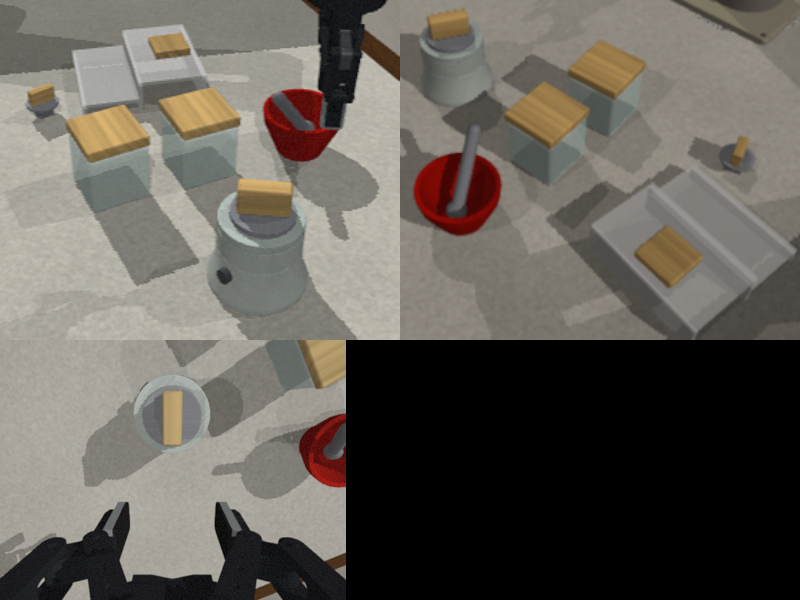

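The carrier is seated upright and flush, at about (265,215) in the side crop and (172,415) in the wrist picture. The other things are where they were and the robot is clear.

```bash
python3 -c "
from bench import r
print(r.hand_in())"
```

```text
the job is handed in; nothing more can be done
None
```

The burr carrier is in the mill: its foot dropped into the drive socket under about 8 N of pressure, the flange sits flush on the rim, the gripper has let go and is clear, and I handed the job in at about 12 s.

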